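# Gauge a spacer sleeve on the step mandrel and register its size

### The arm

A 7-joint arm with a two-finger parallel gripper is mounted at the origin on the work surface. World frame = base frame: x ahead of the robot, y to its left, z up, the work surface at z = 0. Lengths are in m, angles in rad, forces in N, time in s.
With the tool pointing down it reaches from about 0.4 to 0.85 m from the base axis. Payload 6.9 kg.
Tool frame: the origin (TCP) lies midway between the tips of the shut fingers; the grasp point (between the pads) lies behind it (ctrl.pinch_z is the z of the grasp point in the tool frame, in m); z points along the fingers, y is the line along which they close (so a half turn about z gives the same grasp; the last joint's range is limited). The gripper opens to 85 mm and grips with 20 to 120 N. Pads are 22 mm wide; open, the fingers measure 114 mm over their backs; the gripper's body (76 mm by 85 mm) begins 54 mm behind the grasp point. The pads swing forward as they close: fully open they stand 13 mm farther back than shut.
Start: joints at [1.286, 0.507, -0.238, 1.5, 0.126, 1.149, -0.155], TCP at [0.238, -0.578, 0.198] pointing down, gripper open.
Joint ranges: [-3.08, 3.08], [-0.24, 2.05], [-1.43, 1.35], [0, 2.5], [-1.52, 4.66], [0.17, 1.96], [-2.89, 2.89]. Speed limits (rad/s): [2.39, 2.39, 3.14, 3.14, 3.14, 3.14, 3.14].

### API

Orientations are given as a unit quaternion [w, x, y, z].
In Python, from station import ctrl, get_state, vision, ticket, models gives the robot as it stands. Calls block until the motion is done:
- ctrl.movep(position, orientation): joint-space move of the TCP to a pose.
- ctrl.movel(position, frame=None, max_speed=0.15): straight line of the TCP; frame=None keeps the orientation; max_speed is the mean speed in m/s.
- ctrl.set_joints(angles): joint-space move.
- ctrl.ungrasp() and ctrl.close_gripper(force=None): open the fingers fully, or close them until they stop; force is the grip in N (None keeps the last).
- ctrl.pause(seconds).
- ctrl.ik(position, orientation): joint angles nearest the present ones, or None.
- get_state(): the state.
- vision.grab_frame(name): name is "scene" or "top"; returns (picture, depth): 480x640x3 uint8, blue, green, red; 480x640 float32, m along the optical axis (not along the pixel's ray), 0 where there is no reading.
- vision.camera_info(name): a dict with "mtx" (3x3 intrinsics, pixels), "dist_coeffs" ([k1, k2, p1, p2, k3] as OpenCV has them; the pictures are not rectified), "R" (3x3) and "t" (3): a world point X has camera coordinates R X + t. Camera axes: x right, y down, z forward; pixel columns grow to the right and rows downward; lengths in m; the calibration is good to about 2 mm. A picture is of the moment at which its call begins. camera_info takes no time and is no camera call.
A pose or a line that the arm cannot do raises ctrl.Unreachable and nothing moves.
- ticket.close_job(): hands the job in; it is judged then, once.
Trained networks look in the newest picture that a camera, given by its name, has taken for a name from the list of things; names that differ only in an ending like _2 or _b are one class to them, and where a whole thing is asked for, a point or a joint stands for the part that bears it (a point fixed in the world has none). Each returns a list of dicts, best first, with "p" (0 to 1); they miss things now and then, are a little off and sometimes report something else, mostly with a low value. They report only what shows in the picture. A call takes as long as a camera call. They do not tell look-alikes from the thing itself.
- models.recognise(camera, target): "point" ([column, row] in pixels, amid what is visible of it).
- models.masks_of(camera, target): "mask" (480x640 bool, what is visible of it) and "point" ([column, row] in pixels, amid what is visible of it).
The state is a dict: "time": time; "qpos": joint angles; "qd": joint speeds; "tau": joint torques, N m; "tcp_pos": TCP position; "eef_rot": TCP orientation; "contact_force": force on the tool from outside, world axes, zero at the start; "wrist_torque": the same for the moment, N m; "width": finger opening in m; "gripper_force": force on a finger pad.
Only numpy, scipy, OpenCV 4.12 (cv2) and the standard library are available. Lean on these libraries where they do the work, as an engineer would, in place of code of your own. Each camera call takes 0.05 s, during which the arm holds its last target. There are 200 camera calls.

### The job

Take the aluminium sleeve from the green work pad, slide it (do not drop it) upright down over the tapered gauge mandrel until it stops, press it on firmly but gently for a moment (about 10 N, well under 20 N) and leave it there. Read the coloured band at which its lower rim has stopped and slide the black pointer of the size register to the middle of the field of that colour. Leave the two spare sleeves, the spray can and the screwdriver where they are.

Things in the scene. Friction and masses are not known exactly. Their poses are not given: they have to be found in the camera images.
- mandrel: fixed upright gauge mandrel, origin at the centre of its underside, z up its axis. Foot disc 90 mm diameter, 12 mm thick; post 33 mm diameter from 12 to 48 mm height; even taper from 33 mm diameter at 48 mm height to 17 mm at 88 mm; cone nose to 6 mm diameter at 95 mm. Bands: blue 49 to 59 mm above the underside, yellow 59 to 69, red 69 to 79
- mandrel_tip (a point): tip of the mandrel, on its axis, 95 mm above its underside. A sleeve's lower rim stops within about 3 mm of the middle of one colour band; pressed, it creeps a millimetre or two and wedges, and stays when let go
- sleeve_a_mid (a point): one of three aluminium sleeves alike outside: upright tube, 46 mm outside diameter, 22 mm tall, about 60 g; bore untold, it differs (20 to 32 mm). Point at its centre, 11 mm over its lower rim, z along its axis. One of the three, not always the same, stands on the green pad; the other two, on the cardboard pad, are spares
- sleeve_b_mid (a point): one of three aluminium sleeves alike outside: upright tube, 46 mm outside diameter, 22 mm tall, about 60 g; bore untold, it differs (20 to 32 mm). Point at its centre, 11 mm over its lower rim, z along its axis. One of the three, not always the same, stands on the green pad; the other two, on the cardboard pad, are spares
- sleeve_c_mid (a point): one of three aluminium sleeves alike outside: upright tube, 46 mm outside diameter, 22 mm tall, about 60 g; bore untold, it differs (20 to 32 mm). Point at its centre, 11 mm over its lower rim, z along its axis. One of the three, not always the same, stands on the green pad; the other two, on the cardboard pad, are spares
- sleeve_a: the same sleeve as sleeve_a_mid; origin at the centre of its lower rim
- sleeve_b: the same sleeve as sleeve_b_mid; origin at the centre of its lower rim
- sleeve_c: the same sleeve as sleeve_c_mid; origin at the centre of its lower rim
- work_pad_mid (a point): centre of the top of the green work pad, 100 x 100 mm, 4 mm thick, fixed; the sleeve to gauge is the one standing on it, within 25 mm of this point
- pointer (a joint): position of the size register's pointer along its track, 0 to 0.12 m; 1.5 N of friction, it stays where left. Colour fields along the track: grey (unset) 0 to 0.03, red 0.03 to 0.06, yellow 0.06 to 0.09, blue 0.09 to 0.12; the white line across the pointer's middle shows the value. It starts in the grey field
- pointer_top (a point): centre of the top of the pointer, a black block 30 mm (x) by 20 mm (y) by 36 mm tall, with its top 50 mm above the bench; y points along the track, the way the joint value grows. The register's plate, fixed to the bench, is 80 mm (x) by 190 mm (y), 14 mm thick; only the pointer stands above it
- cleaner_can: white and yellow spray can standing on the bench, 52 mm diameter, 130 mm tall, origin at the centre of its underside; to be left alone
- screwdriver: red-handled screwdriver lying on the bench, 190 mm long, along its x; to be left alone
Mind the look-alikes: they are no part of the job. There is more than one size of the part that bears pointer; the job needs the largest.

How it is judged:
On the way:
1. a sleeve is upright on the mandrel, down at its stop, pressed on firmly by the fingers for 0.3 s (the contact forces around the taper, about 1.8 times the push, add up to more than 8 N) (((contact force between sleeve_a and mandrel above 8 N and contact force between sleeve_a and the fingers above 1 N and horizontal distance between sleeve_a_mid and mandrel below 0.004 m and angle between sleeve_a_mid's own z axis and vertical below 0.1 rad and z of sleeve_a_mid in the frame of mandrel below 0.093 m) or (contact force between sleeve_b and mandrel above 8 N and contact force between sleeve_b and the fingers above 1 N and horizontal distance between sleeve_b_mid and mandrel below 0.004 m and angle between sleeve_b_mid's own z axis and vertical below 0.1 rad and z of sleeve_b_mid in the frame of mandrel below 0.093 m) or (contact force between sleeve_c and mandrel above 8 N and contact force between sleeve_c and the fingers above 1 N and horizontal distance between sleeve_c_mid and mandrel below 0.004 m and angle between sleeve_c_mid's own z axis and vertical below 0.1 rad and z of sleeve_c_mid in the frame of mandrel below 0.093 m))), for 0.3 s.
At the end, for the whole second after the job is handed in: the sleeve from the green pad sits at rest on the mandrel at its stop, upright within 0.1 rad and centred within 4 mm; the pointer stands within 12 mm of the middle of the field of the colour of the band at the sleeve's lower rim; the two spare sleeves are within 15 mm of where they began (((horizontal distance between sleeve_a_mid and mandrel below 0.004 m and angle between sleeve_a_mid's own z axis and vertical below 0.1 rad and z of sleeve_a_mid in the frame of mandrel below 0.093 m and linear speed of sleeve_a below 0.02 m/s and distance of each of sleeve_b_mid, sleeve_c_mid from where it was at the start of the episode below 0.015 m and horizontal distance between each of sleeve_b_mid, sleeve_c_mid and work_pad_mid above 0.055 m) or (horizontal distance between sleeve_b_mid and mandrel below 0.004 m and angle between sleeve_b_mid's own z axis and vertical below 0.1 rad and z of sleeve_b_mid in the frame of mandrel below 0.093 m and linear speed of sleeve_b below 0.02 m/s and distance of each of sleeve_a_mid, sleeve_c_mid from where it was at the start of the episode below 0.015 m and horizontal distance between each of sleeve_a_mid, sleeve_c_mid and work_pad_mid above 0.055 m) or (horizontal distance between sleeve_c_mid and mandrel below 0.004 m and angle between sleeve_c_mid's own z axis and vertical below 0.1 rad and z of sleeve_c_mid in the frame of mandrel below 0.093 m and linear speed of sleeve_c below 0.02 m/s and distance of each of sleeve_a_mid, sleeve_b_mid from where it was at the start of the episode below 0.015 m and horizontal distance between each of sleeve_a_mid, sleeve_b_mid and work_pad_mid above 0.055 m)) and ((value of joint pointer between 0.033 and 0.057 m and ((horizontal distance between sleeve_a_mid and mandrel below 0.004 m and z of sleeve_a_mid in the frame of mandrel between 0.08 and 0.093 m) or (horizontal distance between sleeve_b_mid and mandrel below 0.004 m and z of sleeve_b_mid in the frame of mandrel between 0.08 and 0.093 m) or (horizontal distance between sleeve_c_mid and mandrel below 0.004 m and z of sleeve_c_mid in the frame of mandrel between 0.08 and 0.093 m))) or (value of joint pointer between 0.063 and 0.087 m and ((horizontal distance between sleeve_a_mid and mandrel below 0.004 m and z of sleeve_a_mid in the frame of mandrel between 0.07 and 0.08 m) or (horizontal distance between sleeve_b_mid and mandrel below 0.004 m and z of sleeve_b_mid in the frame of mandrel between 0.07 and 0.08 m) or (horizontal distance between sleeve_c_mid and mandrel below 0.004 m and z of sleeve_c_mid in the frame of mandrel between 0.07 and 0.08 m))) or (value of joint pointer between 0.093 and 0.117 m and ((horizontal distance between sleeve_a_mid and mandrel below 0.004 m and z of sleeve_a_mid in the frame of mandrel between 0.055 and 0.07 m) or (horizontal distance between sleeve_b_mid and mandrel below 0.004 m and z of sleeve_b_mid in the frame of mandrel between 0.055 and 0.07 m) or (horizontal distance between sleeve_c_mid and mandrel below 0.004 m and z of sleeve_c_mid in the frame of mandrel between 0.055 and 0.07 m))))); the robot touches nothing.
It fails at once if a sleeve is forced onto the mandrel: the contact forces around the taper, about 1.8 times the push, add up to more than 38 N (contact force between any of sleeve_a, sleeve_b, sleeve_c and mandrel above 38 N).
It fails at once if a sleeve is dropped (falls free of the fingers faster than 0.7 m/s, some 25 mm) ((contact force between sleeve_a and the fingers below 0.1 N and linear speed of sleeve_a above 0.7 m/s) or (contact force between sleeve_b and the fingers below 0.1 N and linear speed of sleeve_b above 0.7 m/s) or (contact force between sleeve_c and the fingers below 0.1 N and linear speed of sleeve_c above 0.7 m/s)).
It fails at once if the spray can or the screwdriver is pushed more than 20 mm (distance of any of cleaner_can, screwdriver from where it was at the start of the episode above 0.02 m).
It also fails if it takes over 51 s, if anything falls off the work surface, if the arm or the gripper's body presses on something with over 40 N, if the wrist force passes 120 N, or if a joint passes its speed limit or range.

## Working session

There is one attempt and no reset: what is moved stays moved. The work goes in short steps, each a Python script; the robot and the scene stay as the last script left them, time stands still between calls to the robot, and variables do not carry over. Pictures are saved under pics/ and viewed, at most 10 in all, crops included, and the job is handed in when it is done.

```bash
mkdir -p pics; ls
cat > h.py <<'E'
import numpy as np, cv2
from station import ctrl, get_state, vision, ticket, models
def ray(cam,uv):
    c=vision.camera_info(cam); K=np.array(c["mtx"],float); R=np.array(c["R"]); t=np.array(c["t"])
    n=cv2.undistortPoints(np.array(uv,float).reshape(-1,1,2),K,np.array(c["dist_coeffs"],float)).reshape(-1,2)
    d=np.c_[n,np.ones(len(n))]
    return R,t,d
def at_z(cam,uv,z):
    R,t,d=ray(cam,uv); o=-R.T@t; w=d@R
    return o+w*((z-o[2])/w[:,2])[:,None]
def at_depth(cam,uv,dep):
    R,t,d=ray(cam,uv); return (d*np.asarray(dep)[:,None]-t)@R
def proj(cam,X):
    c=vision.camera_info(cam)
    return cv2.projectPoints(np.array(X,float).reshape(-1,1,3),cv2.Rodrigues(np.array(c["R"]))[0],np.array(c["t"],float),np.array(c["mtx"],float),np.array(c["dist_coeffs"],float))[0].reshape(-1,2)
def cloud(cam,dep,mask=None):
    m=dep>0
    if mask is not None: m&=mask
    v,u=np.nonzero(m); return at_depth(cam,np.c_[u,v],dep[v,u]),np.c_[u,v]
E
python3 - <<'E'
from h import *
for cam in("scene","top"):
    p,d=vision.grab_frame(cam); cv2.imwrite(f"pics/{cam}0.png",p); np.save(f"pics/{cam}0.npy",d)
    c=vision.camera_info(cam); print(cam,(-np.array(c["R"]).T@c["t"]).round(3),(d>0).mean())
    for n in("mandrel","sleeve_a","pointer","cleaner_can","screwdriver"):
        for r in models.masks_of(cam,n)[:6]:
            P,_=cloud(cam,d,r["mask"]); q=[int(x) for x in r["point"]]
            print(n,round(r["p"],2),q,r["mask"].sum(),np.median(P,0).round(3) if len(P) else"", P[:,2].max().round(3) if len(P) else "")
s=get_state();print(s["time"],s["eef_rot"],s["contact_force"],ctrl.pinch_z)
E
```

```text
pics
scene [ 1.244 -0.232  0.833] 0.99603515625
mandrel 0.62 [303, 212] 883 [ 0.471 -0.013  0.014] 0.096
mandrel 0.19 [403, 182] 247 [0.455 0.275 0.021] 0.031
sleeve_a 0.57 [378, 191] 201 [0.456 0.197 0.025] 0.032
sleeve_a 0.51 [217, 233] 244 [ 0.478 -0.23   0.024] 0.03
sleeve_a 0.47 [404, 184] 254 [0.452 0.278 0.022] 0.031
pointer 0.72 [305, 213] 867 [ 0.471 -0.012  0.014] 0.096
pointer 0.68 [289, 268] 188 [ 0.643 -0.097  0.048] 0.055
pointer 0.51 [324, 327] 94 [ 0.809 -0.071  0.034] 0.039
pointer 0.41 [380, 245] 97 [0.63  0.13  0.029] 0.039
cleaner_can 0.56 [129, 255] 1410 [ 0.538 -0.412  0.091] 0.134
screwdriver 0.98 [476, 213] 475 [0.608 0.409 0.02 ] 0.029
top [ 0.417 -0.011  1.241] 0.995986328125
mandrel 0.89 [322, 313] 1025 [ 0.457 -0.009  0.012] 0.098
mandrel 0.31 [405, 307] 228 [ 0.472 -0.225  0.024] 0.034
sleeve_a 0.77 [233, 316] 243 [0.449 0.199 0.026] 0.032
sleeve_a 0.53 [414, 304] 230 [ 0.472 -0.231  0.024] 0.034
sleeve_a 0.5 [203, 318] 257 [0.446 0.278 0.025] 0.033
pointer 0.44 [354, 243] 127 [ 0.628 -0.095  0.049] 0.057
pointer 0.43 [346, 180] 47 [ 0.799 -0.069  0.035] 0.04
cleaner_can 0.66 [499, 281] 769 [ 0.515 -0.404  0.122] 0.135
cleaner_can 0.4 [200, 324] 263 [0.445 0.278 0.025] 0.033
screwdriver 0.86 [150, 266] 429 [0.589 0.41  0.022] 0.031
screwdriver 0.16 [405, 309] 206 [ 0.47  -0.229  0.025] 0.034
0.6 [-5.71315480e-06  9.80973500e-01  1.94141681e-01  1.03368472e-05] [ 0.47263573 -0.15900058 -0.33162227] -0.0187
```

Run:
```python
import cv2,numpy as np
t=cv2.imread("pics/top0.png");s=cv2.imread("pics/scene0.png")
a=cv2.resize(t[140:350,130:530],(800,420),interpolation=cv2.INTER_CUBIC)
b=cv2.resize(s[150:350,90:490],(800,400),interpolation=cv2.INTER_CUBIC)
cv2.imwrite("pics/a.png",a);cv2.imwrite("pics/b.png",b)
```

```text
(no output)
```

View pics/a.png

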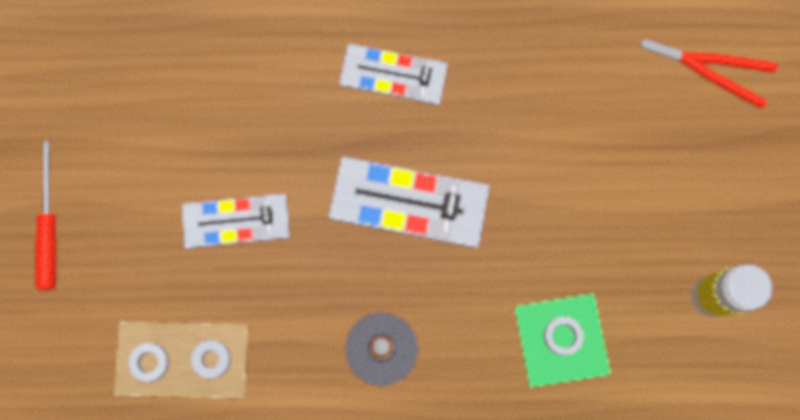

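View pics/b.png

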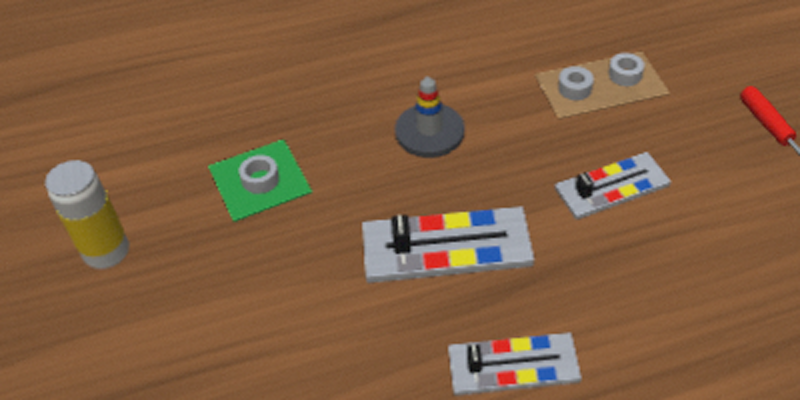

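The top crop shows the job sleeve on the green pad at full-frame px (412,308). The spares are on cardboard at (204,321) and (235,319). The mandrel is at (321,314). There are three registers: the largest pointer at (355,243), smaller look-alikes at (342,177) and (263,247). By size (its top is about 50 mm high, the others about 35), the register at (335,240) is the one. The pliers at upper right are another distractor.

Next I'll measure precisely and make one close crop with overlays.

```bash
cat > m.py <<'E'
from h import *
from scipy.optimize import minimize
a=np.linspace(0,2*np.pi,60,endpoint=False)
def circ(c,r,z): return np.c_[c[0]+r*np.cos(a),c[1]+r*np.sin(a),np.full(60,z)]
def synth(cam,c,stacks,S=8):
    m=np.zeros((480*1,640*1),np.float32); big=None
    u=[np.concatenate([proj(cam,circ(c,r,z)) for r,z in st]) for st in stacks]
    al=np.concatenate(u); o=np.floor(al.min(0))-2; w=np.ceil(al.max(0)-o).astype(int)+3
    big=np.zeros((w[1]*S,w[0]*S),np.uint8)
    for q in u: cv2.fillConvexPoly(big,cv2.convexHull(np.round((q-o+.5)*S).astype(np.int32)),1)
    return o,cv2.resize(big.astype(np.float32),(w[0],w[1]),interpolation=cv2.INTER_AREA)
def cen(m,o=(0,0)):
    v,u=np.indices(m.shape); return np.array([(u*m).sum(),(v*m).sum()])/m.sum()+o
def fit(cam,mask,stacks,z,c0):
    t=cen(mask.astype(float)); c=np.array(c0[:2],float)
    for _ in range(4):
        o,m=synth(cam,c,stacks); e=t-cen(m,o); 
        b=proj(cam,[[*c,z]])[0]; c=c+(at_z(cam,[b+e],z)-at_z(cam,[b],z))[0,:2]
    return c,m.sum(),mask.sum()
def near(cam,c,z,r):
    b=proj(cam,[[*c,z]])[0]; v,u=np.indices((480,640)); return np.hypot(u-b[0],v-b[1])<r
def blob(m,p=None):
    cs=cv2.findContours(m.astype(np.uint8),cv2.RETR_EXTERNAL,cv2.CHAIN_APPROX_NONE)[0]
    k=max(cs,key=cv2.contourArea); o=np.zeros(m.shape,np.uint8); cv2.drawContours(o,[k],-1,1,-1); return o>0
E
python3 - <<'E'
from m import *
SL=[[(.023,.004),(.023,.026)]]
MA=[[(.045,0),(.045,.012)],[(.0165,.012),(.0165,.048),(.0085,.088),(.003,.095)]]
for cam in("top","scene"):
    p=cv2.imread(f"pics/{cam}0.png"); d=np.load(f"pics/{cam}0.npy"); H,S,V=[x.astype(int) for x in cv2.split(cv2.cvtColor(p,cv2.COLOR_BGR2HSV))]
    c0=(.472,-.229)
    m=blob(near(cam,c0,.02,22 if cam=="top" else 24)&(S<110))
    cs,*q=fit(cam,m,SL,.02,c0); print(cam,"sleeve",cs.round(4),q)
    c0=(.459,-.009)
    m=near(cam,c0,.02 if cam=="top" else .04,30 if cam=="top" else 42)&((S<90)|((V<90)&(S<140)))
    m=blob(cv2.morphologyEx(m.astype(np.uint8),cv2.MORPH_CLOSE,np.ones((9,9)))>0)
    cm,*q=fit(cam,m,MA,.02,c0); print(cam,"mandrel",cm.round(4),q)
    # register
    reg=near(cam,(.635,-.05),.014,45 if cam=="top" else 52)
    for n,k in dict(red=((H<8)|(H>172)),yel=(abs(H-30)<6),blue=abs(H-110)<14).items():
        mm=reg&k&(S>(170 if n!="blue" else 110))&(V>90)
        nn,l,st,ce=cv2.connectedComponentsWithStats(mm.astype(np.uint8))
        o=np.argsort(-st[1:,4])[:2]+1
        X=at_z(cam,ce[o],.014); print(cam,n,st[o,4],ce[o].round(1).tolist(),X[:,:2].round(4).tolist(),X[:,:2].mean(0).round(4))
    P,uv=cloud(cam,d,near(cam,(.635,-.1),.05,22)); k=P[:,2]>.042; print(cam,"ptr top",k.sum(),np.median(P[k],0).round(4),P[k].min(0).round(3),P[k].max(0).round(3))
p=cv2.imread("pics/top0.png")[215:335,300:440]; cv2.imwrite("pics/c.png",cv2.resize(p,(700,600),interpolation=cv2.INTER_CUBIC))
E
```

```text
top sleeve [ 0.4722 -0.2305] [np.float32(317.78125), np.int64(334)]
top mandrel [ 0.4594 -0.0076] [np.float32(1070.4062), np.int64(1063)]
top red [41 40] [[341.9, 230.9], [337.9, 251.6]] [[0.6662, -0.0655], [0.6135, -0.0542]] [ 0.6399 -0.0598]
top yel [59 57] [[326.2, 249.5], [330.6, 228.7]] [[0.6191, -0.0251], [0.6725, -0.0371]] [ 0.6458 -0.0311]
top blue [68 67] [[314.5, 247.1], [318.6, 226.4]] [[0.6258, 0.0044], [0.6789, -0.0068]] [ 0.6524 -0.0012]
top ptr top 102 [ 0.6302 -0.0954  0.0498] [ 0.614 -0.108  0.042] [ 0.646 -0.085  0.057]
scene sleeve [ 0.4702 -0.2293] [np.float32(331.53125), np.int64(320)]
scene mandrel [ 0.4581 -0.0068] [np.float32(911.4219), np.int64(870)]
scene red [78 77] [[307.7, 279.6], [305.4, 260.7]] [[0.665, -0.0647], [0.6113, -0.0529]] [ 0.6382 -0.0588]
scene yel [77 75] [[321.0, 278.4], [318.1, 259.6]] [[0.6716, -0.0353], [0.6178, -0.024]] [ 0.6447 -0.0296]
scene blue [94 84] [[334.1, 277.0], [330.8, 258.6]] [[0.6778, -0.0061], [0.6248, 0.0053]] [ 6.513e-01 -4.000e-04]
scene ptr top 112 [ 0.6345 -0.0966  0.0509] [ 0.617 -0.108  0.042] [ 0.648 -0.085  0.055]
```

View pics/c.png

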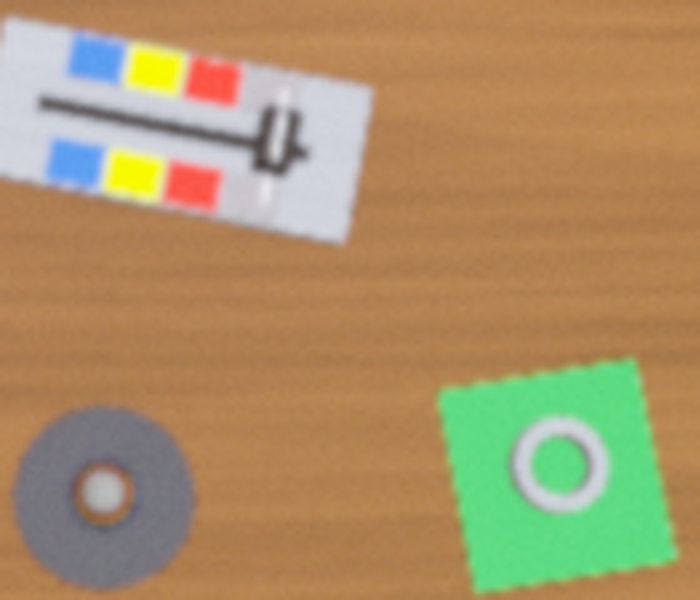

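The crop shows the sleeve ring at full px (412,308) on the green pad, the mandrel at (320,314), and the large pointer at (356,243) in its grey field. The two cameras agree to about 2 mm, and more closely on relative positions. Now I'll pick, squeezing at two yaws to centre the sleeve in the fingers.

```bash
cat >> h.py <<'E'
S=np.array([.4713,-.2299]); M=np.array([.4588,-.0072])
def down(y): return [0,float(np.cos(y/2)),float(np.sin(y/2)),0]
def st(tag=""):
    s=get_state(); print(tag,round(s["time"],2),np.round(s["tcp_pos"],4),"F",np.round(s["contact_force"],1),"w",round(s["width"],4),"g",np.round(s["gripper_force"],1),flush=True); return s
E
python3 - <<'E'
from h import *
for y in(-.8,0,.4,.8,1.57):
    for P in((*S,.1),(*M,.15)):
        q=ctrl.ik(P,down(y)); print(y,P[1],None if q is None else np.round(q,2))
st()
ctrl.movep([*S,.12],down(1.2)); st("above")
ctrl.movel([*S,.006]); st("low")
ctrl.close_gripper(20); st("c1")
ctrl.ungrasp(); ctrl.movel([*S,.012])
ctrl.movep([*S,.012],down(-.37)); ctrl.movel([*S,.006]); st("rot")
ctrl.close_gripper(40); st("c2")
E
```

```text
-0.8 -0.2299 [ 0.42  0.46 -0.02  1.9   0.01  0.78 -1.97]
-0.8 -0.0072 [ 0.2   0.31 -0.31  1.99  0.12  0.86 -2.55]
0 -0.2299 [ 0.57  0.46 -0.23  1.9   0.14  0.8  -1.31]
0 -0.0072 [ 0.35  0.33 -0.51  1.99  0.21  0.87 -1.85]
0.4 -0.2299 [ 0.63  0.47 -0.33  1.9   0.2   0.81 -0.97]
0.4 -0.0072 [ 0.39  0.34 -0.58  1.99  0.24  0.88 -1.48]
0.8 -0.2299 [ 0.69  0.48 -0.42  1.9   0.26  0.82 -0.63]
0.8 -0.0072 [ 0.44  0.35 -0.64  1.99  0.27  0.89 -1.12]
1.57 -0.2299 [ 0.8   0.5  -0.59  1.9   0.36  0.85  0.03]
1.57 -0.0072 [ 0.53  0.38 -0.78  1.99  0.33  0.91 -0.42]
 0.6 [ 0.238  -0.5779  0.1983] F [ 0.5 -0.2 -0.3] w 0.0855 g 0.0
above 2.17 [ 0.4709 -0.2317  0.1201] F [ 0.4  0.4 -0. ] w 0.0854 g 0.0
low 3.08 [ 0.4718 -0.2302  0.0066] F [-0.9  0.  -0.2] w 0.0859 g 0.0
c1 3.84 [ 0.4713 -0.2299  0.006 ] F [-0.6  0.   0.1] w 0.0001 g 0.0
rot 6.17 [ 0.4708 -0.2298  0.0054] F [ 0.8 -0.5 -0.4] w 0.0854 g 0.0
c2 6.94 [ 0.4714 -0.2299  0.006 ] F [ 0.5  0.3 -0.2] w 0.0001 g 0.0
```

Run:
```python
from h import *
p,d=vision.grab_frame("scene"); cv2.imwrite("pics/d.png",cv2.resize(p[120:320,100:370],(800,592),interpolation=cv2.INTER_CUBIC))
```

```text
(no output)
```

View pics/d.png

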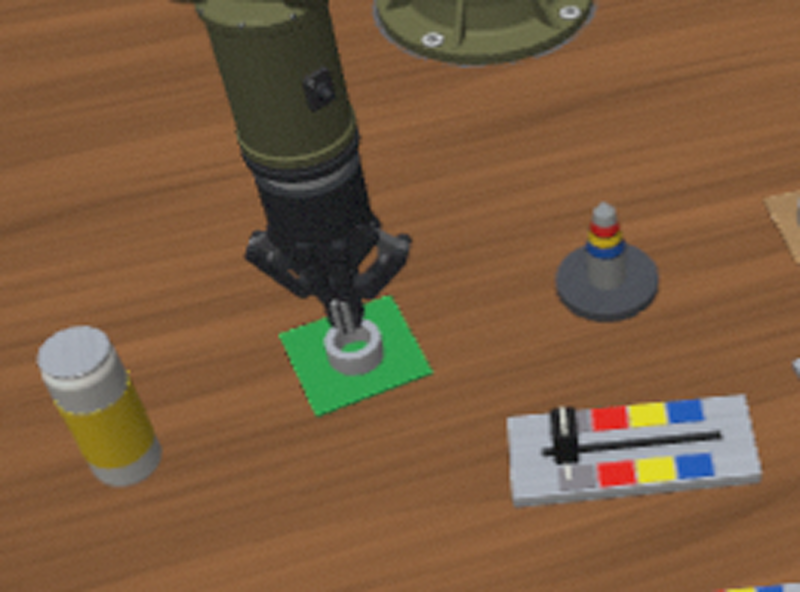

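The picture shows the fingers shut at crop px (350,325), with the sleeve still upright on the pad at crop (353,347), apparently in front of or around the tips. I'll locate both.

Run:
```python
from h import *
st()
print("proj tcp",proj("scene",[[*S,.006],[*S,.026]]).round(1).tolist())
ctrl.ungrasp(); ctrl.movel([*S,.15]); st("up")
p,d=vision.grab_frame("scene"); cv2.imwrite("pics/scene1.png",p); np.save("pics/scene1.npy",d)
for r in models.masks_of("scene","sleeve_a")[:4]:
    P,_=cloud("scene",d,r["mask"]); print(r["p"],r["point"],np.median(P,0).round(3))
from m import *
H,Sx,V=[x.astype(int) for x in cv2.split(cv2.cvtColor(p,cv2.COLOR_BGR2HSV))]
m=near("scene",(.472,-.229),.02,30)&((H>45)&(H<85)&(Sx>90))
e=cv2.morphologyEx(m.astype(np.uint8),cv2.MORPH_CLOSE,np.ones((3,3)))
v,u=np.nonzero(m); print("green",u.min(),u.max(),v.min(),v.max())
mm=blob(near("scene",(.478,-.231),.02,24)&(Sx<110)); 
print(fit("scene",mm,[[(.023,.004),(.023,.026)]],.02,(.475,-.23)))
cv2.imwrite("pics/e.png",cv2.resize(p[150:270,150:290],(700,600),interpolation=cv2.INTER_CUBIC))
```

```text
6.99 [ 0.4713 -0.2299  0.006 ] F [-0.3 -0.2  0.1] w -0.0001 g 0.0
proj tcp [[219.5, 239.3], [218.1, 233.8]]
up 8.88 [ 0.4708 -0.2296  0.1492] F [-0.2 -0.1 -0.5] w 0.0855 g 0.0
0.7 [404.2, 184.9] [0.452 0.276 0.023]
0.65 [375.3, 191.1] [0.455 0.197 0.025]
green 194 245 220 260
(array([ 0.47020726, -0.22926589]), np.float32(331.42188), np.int64(320))
```

View pics/e.png

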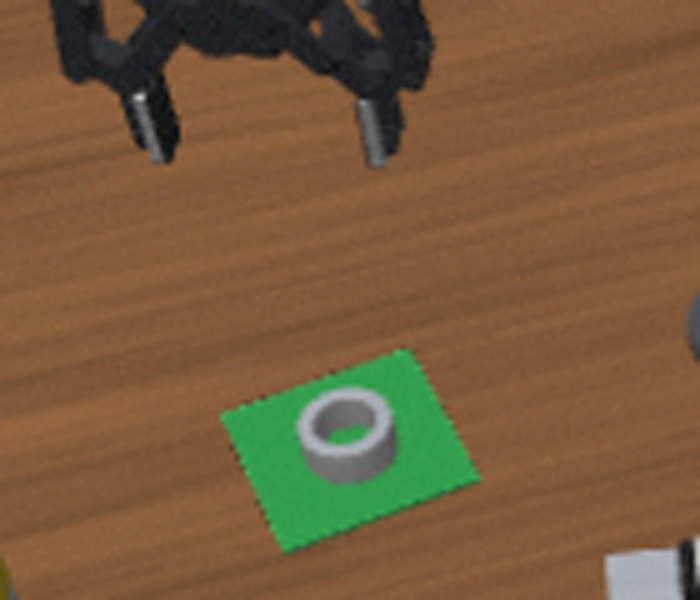

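The sleeve didn't move at all (still at 0.470,-0.229), so the fingers closed above it. The real tips must sit higher than the reported TCP. I'll measure the tips in the cameras at a safe height, shut and open.

Run:
```python
from h import *
out={}
for tag in("open","shut"):
    if tag=="shut": ctrl.close_gripper(20)
    s=st(tag); T=s["tcp_pos"]
    for cam in("scene","top"):
        p,d=vision.grab_frame(cam); P,uv=cloud(cam,d)
        k=(np.hypot(P[:,0]-T[0],P[:,1]-T[1])<.08)&(P[:,2]>.06)&(P[:,2]<.3)
        Q=P[k]; z=np.sort(Q[:,2]); 
        if len(z): 
            print(cam,k.sum(),"zmin pct",z[[0,5,20,60]].round(4)); L=Q[Q[:,2]<z[5]+.012]; print("  low pts mean",L.mean(0).round(4),L.min(0).round(3),L.max(0).round(3))
        if cam=="scene":
            cv2.imwrite(f"pics/tip_{tag}.png",cv2.resize(p[130:230,150:290],(700,500),interpolation=cv2.INTER_CUBIC))
            print("expected px",proj(cam,[T]).round(1))
a=np.hstack([cv2.resize(cv2.imread(f"pics/tip_{t}.png"),(400,286)) for t in("open","shut")]); cv2.imwrite("pics/tips.png",a)
```

```text
open 8.98 [ 0.4707 -0.2296  0.149 ] F [-0.1  0.5  0.5] w 0.0858 g 0.0
scene 1781 zmin pct [0.195  0.1981 0.2019 0.2089]
  low pts mean [ 0.4726 -0.2402  0.2043] [ 0.443 -0.283  0.195] [ 0.5   -0.175  0.21 ]
expected px [[208.4 196.4]]
top 351 zmin pct [0.2051 0.2164 0.2459 0.2556]
  low pts mean [ 0.4787 -0.1811  0.2115] [ 0.476 -0.185  0.205] [ 0.483 -0.176  0.225]
shut 9.85 [ 0.4713 -0.2299  0.15  ] F [ 0.3  0.6 -0. ] w 0.0 g 0.0
scene 1552 zmin pct [0.1845 0.187  0.1919 0.1997]
  low pts mean [ 0.4796 -0.2304  0.1931] [ 0.472 -0.244  0.185] [ 0.484 -0.215  0.199]
expected px [[208.3 196.3]]
top 225 zmin pct [0.1851 0.2351 0.2461 0.2707]
  low pts mean [ 0.4706 -0.2017  0.2363] [ 0.463 -0.22   0.185] [ 0.477 -0.187  0.247]
```

View pics/tips.png

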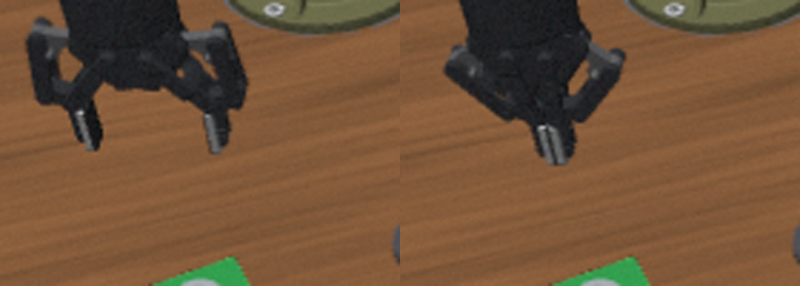

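The reported TCP is about 34 mm below the real tips: shut tips measured at z≈0.184 with the TCP at 0.150, open tips at 0.196, and xy is right. From here I'll command z = tip − 0.034 and check the force on the way down.

Run:
```python
from h import *
y=-.21
ctrl.ungrasp(); ctrl.movep([*S,.06],down(y)); st("above")
ctrl.movel([*S,-.015]); s=st("mid")
if abs(s["contact_force"][2])<4:
    ctrl.movel([*S,-.026],max_speed=.04); s=st("low")
    ctrl.close_gripper(40); s=st("grip")
    if s["width"]>.04:
        ctrl.movel([*S,-.016],max_speed=.05); st("lift")
        p,d=vision.grab_frame("scene"); cv2.imwrite("pics/f.png",cv2.resize(p[150:270,150:290],(700,600),interpolation=cv2.INTER_CUBIC))
```

```text
above 11.18 [ 0.4711 -0.23    0.0601] F [-0.5  0.3  1.7] w 0.0854 g 0.0
mid 11.83 [ 0.4724 -0.2304 -0.0137] F [-0.5 -0.1  0.3] w 0.0857 g 0.0
low 12.26 [ 0.4712 -0.2299 -0.0261] F [ 1.1 -0.3  0.7] w 0.0858 g 0.0
grip 12.73 [ 0.4714 -0.2299 -0.0256] F [-0.6  0.1  5.4] w 0.0439 g 40.6
lift 13.08 [ 0.4716 -0.2301 -0.0156] F [ 0.6  0.4 -0.4] w 0.0441 g 40.8
```

View pics/f.png

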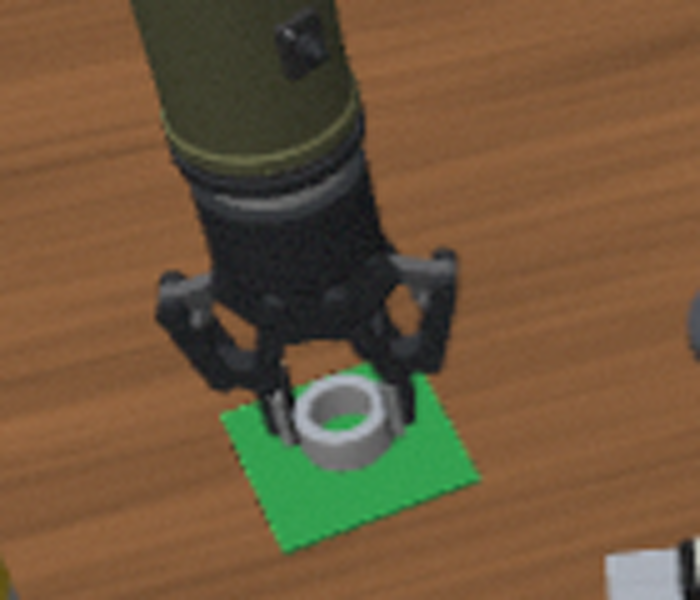

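The picture shows the sleeve gripped upright between the pads (pads at crop (283,415) and (397,410), sleeve centre (342,420)) and clear of the pad. Next I carry it above the mandrel and check alignment.

Run:
```python
from m import *
y=-.21
ctrl.movel([*S,.1]); ctrl.movep([*M,.1],down(y)); s=st("over")
for cam in("scene","top"):
    p,d=vision.grab_frame(cam); cv2.imwrite(f"pics/{cam}2.png",p); np.save(f"pics/{cam}2.npy",d)
    for r in models.masks_of(cam,"sleeve_a")[:4]:
        P,_=cloud(cam,d,r["mask"]); print(cam,round(r["p"],2),np.round(r["point"],1),np.median(P,0).round(4),r["mask"].sum())
print("exp sleeve mid",proj("scene",[[*M,.141]]).round(1))
o=proj("scene",[[*M,.13]])[0].astype(int); p=cv2.imread("pics/scene2.png")
cv2.imwrite("pics/g.png",cv2.resize(p[o[1]-50:o[1]+70,o[0]-70:o[0]+70],(700,600),interpolation=cv2.INTER_CUBIC)); print(o)
```

```text
over 14.95 [ 0.459  -0.0085  0.0997] F [-0.3 -1.2 -1. ] w 0.044 g 40.8
scene 0.66 [401.9 183.7] [0.4528 0.2763 0.023 ] 240
scene 0.65 [374. 190.] [0.4557 0.1987 0.0252] 234
scene 0.6 [291.8 265.9] [ 0.6428 -0.0975  0.049 ] 174
scene 0.51 [299.4 175.5] [ 0.4647 -0.0088  0.1461] 327
top 0.58 [202.2 319.3] [0.4466 0.2767 0.0249] 254
exp sleeve mid [[302.6 174.3]]
[302 177]
```

View pics/g.png

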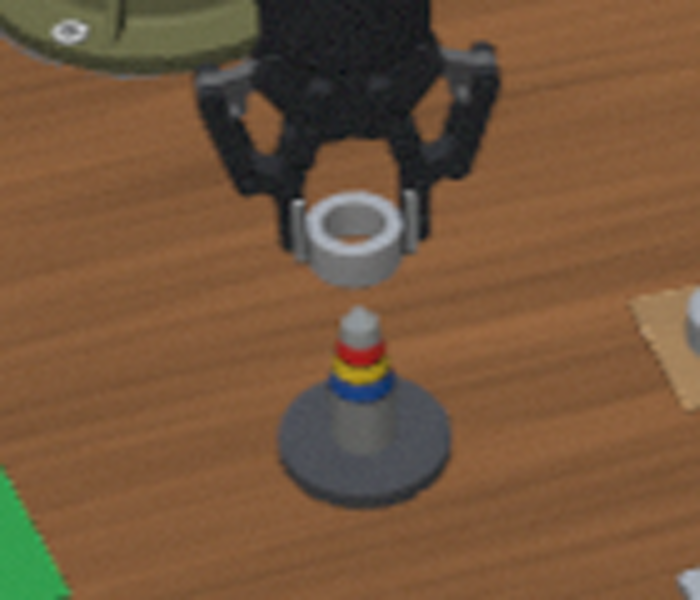

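The picture shows the sleeve upright in the grip at crop (354,238), above the mandrel tip at (361,308). It's perhaps 2 mm to the left (−y), so I'll quantify that against projections.

Run:
```python
from m import *
s=st()
print("tip proj",proj("scene",[[*M,.095],[*M,.012]]).round(1).tolist())
p=cv2.imread("pics/scene2.png"); d=np.load("pics/scene2.npy")
H,Sx,V=[x.astype(int) for x in cv2.split(cv2.cvtColor(p,cv2.COLOR_BGR2HSV))]
# bright low-saturation pixels by row: sleeve and mandrel extents
for v in list(range(168,184,2))+list(range(188,196,2))+[207,213,219]:
    k=np.nonzero((Sx[v,270:345]<(75 if v<200 else 110)))[0]+270
    if len(k): print(v,k.min(),k.max(),(k.min()+k.max())/2,len(k))
P,uv=cloud("scene",d,near("scene",(M[0],M[1]),.142,14)); k=(P[:,2]>.145)&(P[:,2]<.162)&(Sx[uv[:,1],uv[:,0]]<60)&(V[uv[:,1],uv[:,0]]>90)
print("rim pts",k.sum(),P[k].mean(0).round(4),P[k].min(0).round(4),P[k].max(0).round(4))
```

```text
15.15 [ 0.459  -0.0088  0.0999] F [-1.1 -0.3 -0.6] w 0.044 g 40.8
tip proj [[303.2, 188.9], [304.3, 213.0]]
168 288 317 302.5 29
170 288 317 302.5 30
172 288 317 302.5 30
174 288 316 302.0 23
176 289 314 301.5 26
178 291 312 301.5 22
180 294 311 302.5 18
182 296 309 302.5 14
188 303 304 303.5 2
190 300 307 303.5 8
192 300 307 303.5 8
194 300 307 303.5 8
207 290 319 304.5 30
213 287 322 304.5 36
219 288 320 304.0 33
rim pts 187 [ 0.4628 -0.0091  0.1509] [ 0.4378 -0.0366  0.1451] [0.4837 0.0162 0.1615]
```

Run:
```python
from h import *
A=M+[.0,.0005]
ctrl.movel([*A,.085]); st("aligned")
ctrl.movel([*A,.068],max_speed=.05); 
def f(n=3):
    r=[]
    for _ in range(n): ctrl.pause(.02); r.append(get_state()["contact_force"])
    return np.mean(r,0)
f0=f(6); s=st("tip height"); print("f0",f0.round(2))
z=.068
ctrl.movel([*A,.056],max_speed=.03); z=.056; F=f()-f0; print("rim .086",F.round(1))
i=0
while z>.018 and abs(F[2])<2.5 and np.hypot(*F[:2])<6:
    z-=.0005; ctrl.movel([*A,z],max_speed=.02); F=f(2)-f0; i+=1
    if i%6==0: print(round(z+.03,4),F.round(1),round(get_state()["time"],2))
print("stop rim cmd",round(z+.03,4),F.round(1)); ctrl.pause(.1); print((f(5)-f0).round(1)); st("stop")
np.save("pics/f0.npy",f0)
```

```text
aligned 15.4 [ 0.4582 -0.0074  0.0845] F [ 0.6  0.1 -0.6] w 0.0439 g 40.9
tip height 15.99 [ 0.4589 -0.0067  0.0681] F [ 0.1 -0.3 -0.1] w 0.0442 g 40.9
f0 [ 0.3   0.26 -0.76]
rim .086 [-0.8 -0.4  0.2]
0.083 [-0.9 -0.5  0.1] 18.29
0.08 [-0.1  0.1 -0.5] 19.99
0.077 [-0.4 -1.  -0. ] 21.69
0.074 [-0.2 -0.1 -0.2] 23.39
0.071 [-0.1 -0.2  0.5] 25.09
0.068 [-0.4 -0.2  1. ] 26.79
0.065 [ 0.3 -0.3 -0.2] 28.49
0.062 [ 0.1 -0.8  0.1] 30.19
0.059 [-0.2 -1.4 -0.3] 31.89
stop rim cmd 0.057 [ 0.  -4.1  3.5]
[-0.4 -4.5  3.5]
stop 33.21 [ 0.4589 -0.007   0.027 ] F [-0.7 -4.3  3. ] w 0.0439 g 41.3
```

It stopped at rim ≈ 57 mm, in the blue band, with a small one-sided −y force. I'll ease y by 0.5 mm and press up gently to about 9 N.

Run:
```python
from h import *
f0=np.load("pics/f0.npy"); x,y,z=M[0],M[1]+.0001,.027
def f():
    r=[]
    for _ in range(2): ctrl.pause(.015); r.append(get_state()["contact_force"])
    return np.mean(r,0)-f0
for i in range(8):
    z-=.0004 if i else 0
    ctrl.movel([x,y,z],max_speed=.02); F=f(); print(round(z+.03,4),F.round(1),flush=True)
    if F[2]>8 or np.linalg.norm(F)>12: break
ctrl.pause(.3); print("hold",f().round(1)); st()
```

```text
0.057 [-0.4 -4.   3.2]
0.0566 [-0.7 -3.6  3.8]
0.0562 [-0.2 -3.5  3.7]
0.0558 [ 0.1 -4.6  4.4]
0.0554 [-0.4 -5.   5.8]
0.055 [-0.4 -5.4  6.5]
0.0546 [-1.  -5.4  7.4]
0.0542 [-1.  -6.4 10.1]
hold [-1.3 -5.5 10. ]
 35.81 [ 0.4589 -0.0074  0.0245] F [-0.8 -5.1  8.6] w 0.0437 g 41.9
```

Run:
```python
from h import *
u=np.array([.208,.978]); B=np.array([.6518,-.0008]); Pt=B-.0975*u; yw=-.21
ctrl.ungrasp(); ctrl.movel([*M,.11],max_speed=.25); st("off mandrel")
ctrl.movep([*Pt,.05],down(yw)); 
ctrl.movel([*Pt,-.010],max_speed=.15); s=st("at pointer")
p,d=vision.grab_frame("scene"); cv2.imwrite("pics/h.png",cv2.resize(p[140:300,220:400],(675,600),interpolation=cv2.INTER_CUBIC)); cv2.imwrite("pics/scene3.png",p)
if np.linalg.norm(s["contact_force"])<8: ctrl.close_gripper(20); st("closed")
```

```text
off mandrel 36.79 [ 0.4591 -0.0071  0.1106] F [-1.1 -0.4 -0.9] w 0.0855 g 0.0
at pointer 38.17 [ 0.6316 -0.0956 -0.0091] F [-0.4 -0.2  0.7] w 0.0854 g 0.0
closed 38.83 [ 0.6316 -0.0962 -0.0097] F [-1.4  0.6  3.6] w 0.0196 g 25.5
```

View pics/h.png

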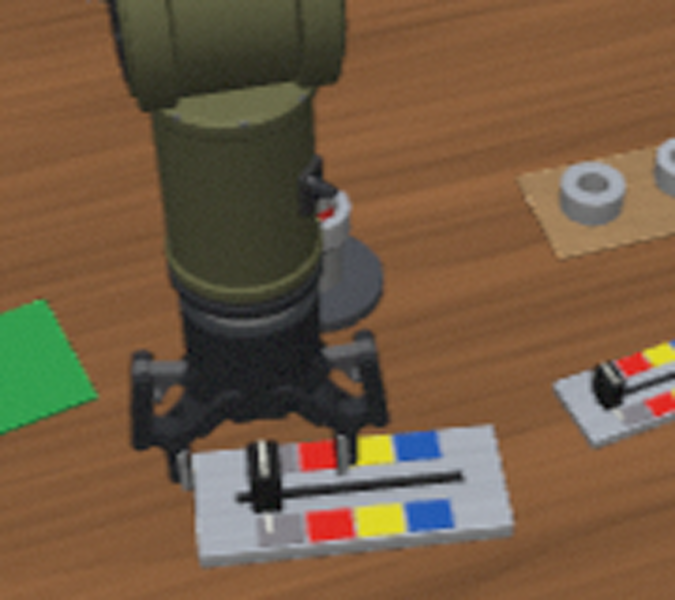

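The picture shows the sleeve on the mandrel at crop (333,215), with red just showing at its top and the blue band covered. The pointer at (264,475) is between the fingers and is now gripped (width 19.6 mm). Next, slide it to blue, release and check.

Run:
```python
from h import *
u=np.array([.208,.978]); B=np.array([.6518,-.0008])
ctrl.movel([*B,-.010],max_speed=.12); st("slid")
ctrl.ungrasp(); ctrl.movel([*B,.09],max_speed=.25); st("up")
ctrl.movep([.62,-.28,.14],down(-.21)); st("aside")
p,d=vision.grab_frame("scene"); cv2.imwrite("pics/i.png",cv2.resize(p[150:300,240:400],(640,600),interpolation=cv2.INTER_CUBIC)); cv2.imwrite("pics/scene4.png",p)
P,uv=cloud("scene",d); k=(np.hypot(P[:,0]-.6518,P[:,1]+.0008)<.03)&(P[:,2]>.042)&(P[:,2]<.06); print("ptr",P[k].mean(0).round(4),k.sum())
k=(np.hypot(P[:,0]-M[0],P[:,1]-M[1])<.03)&(P[:,2]>.068)&(P[:,2]<.085); print("sleeve top",P[k].mean(0).round(4),np.percentile(P[k][:,2],[10,50,90]).round(4))
```

```text
slid 39.78 [ 0.6523 -0.0009 -0.0097] F [1.5 0.3 5.5] w 0.0195 g 25.9
up 40.98 [ 0.652  -0.0007  0.0909] F [0.  0.1 1.1] w 0.0854 g 0.0
aside 42.08 [ 0.6207 -0.2771  0.1392] F [-0.1 -0.4  0. ] w 0.0855 g 0.0
ptr [ 0.6548 -0.0022  0.0502] 111
sleeve top [ 0.4663 -0.0099  0.0763] [0.0707 0.0768 0.0797]
```

View pics/i.png

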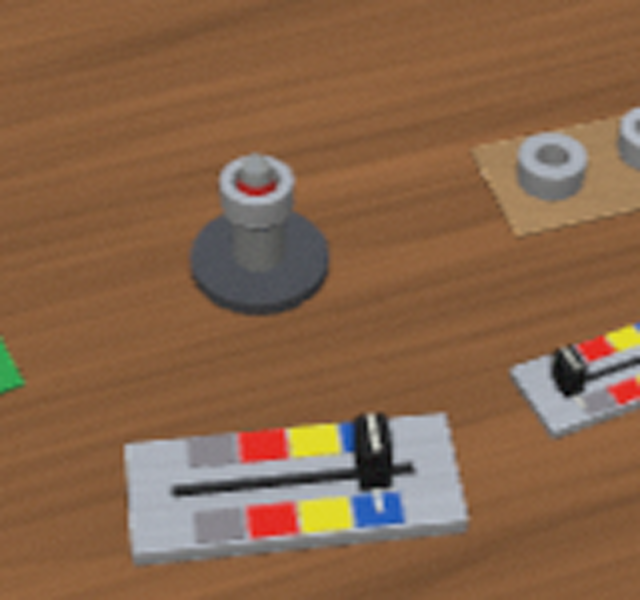

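The picture shows the sleeve upright and centred on the mandrel at (257,190). The blue band is covered and its rim is at about 55 mm. The pointer's white line at (377,495) is in the middle of the blue field, and the spare sleeve in view is untouched on the cardboard.

```bash
python3 -c "
from h import *
print(ticket.close_job()); st()"
```

```text
the job is handed in; nothing more can be done
None
the job is handed in; nothing more can be done
```

The job is handed in: the sleeve from the green pad is on the mandrel with its rim at about 55 mm, in the blue band, pressed on at about 10 N, and the pointer is in the middle of the blue field; the judge's verdict was not shown.

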